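Unclip the charged battery pack

TASK

Two battery packs are clipped into chargers on the bench. Pinch the two yellow tabs of the pack whose charger shows the green lamp, lift it straight up out of its charger, and stand it upright on the floor of the blue tray, setting it down before you let go. Leave the other pack, on the charger with the red lamp, clipped in where it is.

Things in the scene. Friction and masses are not known exactly. Their poses are not given: they have to be found in the camera images.
- pack_ready: Upright black battery pack, 50 (x) by 36 (y) by 95 mm tall, grey band near the top, about 0.22 kg; in the green-lamp charger, turned as it is. Origin: centre of its underside, 12 mm above the bench at first; z up. A yellow tab stands along each of its +y and -y sides, 30 to 92 mm above the underside; catches at their feet reach y = +-34 mm. Its underside must rise 50 mm to clear the charger.
- ready_tabs (a point): Midway between the ready pack's two tabs, 74 mm above its underside: a good height to pinch; axes as the pack's, pinch along y. Tabs are 26 mm wide (x), 58 mm apart over their outer faces; each slides in 6 mm (spring 1.6 to 4 N), to 46 mm in all. Only with both fully in (grip 12 to 30 N) do the catches free it, to lift straight up. Tabs show above the charger from 48 mm over the underside.
- pack_charging: The like pack in the red-lamp charger: leave it. Origin and axes alike. Both chargers are grey, fixed to the bench, turned as their packs: round the pack a socket 92 (y) by 72 (x) mm, 60 mm high; on the pack's +x side a lower housing, 44 mm high, reaching x = 126 mm, with a round lamp 28 mm across on top at x = 84 mm, green or red.
- tray: Empty open blue tray with a black mat, 200 mm (x) by 150 mm (y) by 35 mm high, walls 4 mm, floor top 5 mm above the bench; fixed to the bench. Origin: centre of its underside; z up, x along its length.
Mind the look-alikes: they are no part of the job. There is more than one size of the tray; the job needs the largest.

How it is judged (in metres and radians):
On the way, in this order (a step that is already met when the one before it is completed fails the run):
1. the pack from the green-lamp charger is held in the fingers, unclipped and lifted out of the charger (height (world z) of pack_ready above 0.06 m and contact force between the fingers and pack_ready above 1 N), for 0.1 s.
2. still held in the fingers, the pack is down in the tray, upright, its underside within 15 mm of the tray's floor (x of pack_ready in the frame of tray between -0.085 and 0.085 m and y of pack_ready in the frame of tray between -0.06 and 0.06 m and angle between pack_ready's own z axis and vertical below 0.2 rad and z of pack_ready in the frame of tray below 0.02 m and contact force between the fingers and pack_ready above 1 N), for 0.1 s.
At the end, for the whole second after the job is handed in: The pack from the green-lamp charger stands upright (within 0.2 rad) and still on the tray's floor (underside within 7 mm of it; its centre within 85 mm along and 60 mm across of the tray's centre), and the pack with the red lamp is within 10 mm of where it began (x of pack_ready in the frame of tray between -0.085 and 0.085 m and y of pack_ready in the frame of tray between -0.06 and 0.06 m and angle between pack_ready's own z axis and vertical below 0.2 rad and z of pack_ready in the frame of tray below 0.012 m and linear speed of pack_ready below 0.02 m/s and distance of pack_charging from where it was at the start of the episode below 0.01 m); the robot touches nothing.
It fails at once if the pack in the red-lamp charger is pulled or knocked more than 10 mm from its place (distance of pack_charging from where it was at the start of the episode above 0.01 m).
It also fails if it takes over 45 s, if anything falls off the work surface, if the arm or the gripper's body presses on something with over 40 N, if the wrist force passes 120 N, or if a joint passes its speed limit or range.

ROBOT

A 7-joint arm with a two-finger parallel gripper is mounted at the origin on the work surface. World frame = base frame: x ahead of the robot, y to its left, z up, the work surface at z = 0. Lengths are in m, angles in degrees, forces in N, time in s.
With the tool pointing down it reaches from about 0.425 to 0.925 m from the base axis. Payload 6.8 kg.
Tool frame: the origin (TCP) lies at the centre of the arm's flange, where the gripper is bolted on; the fingertips stand 182 mm ahead of it and the grasp point (between the pads) lies 163 mm ahead of it (r.hold_point_z is the z of the grasp point in the tool frame, in m); z points along the fingers, y is the line along which they close (so a half turn about z gives the same grasp; the last joint's range is limited). The gripper opens to 88 mm and grips with 3 to 60 N. Pads are 20 mm wide; open, the fingers measure 115 mm over their backs; the gripper's body (75 mm by 178 mm) begins 61 mm behind the grasp point.
Start: joints at [-70.766, 27.33, 1.283, 89.118, -0.659, 63.558, -4.761], TCP at [0.29, 0.61, 0.405] pointing down, gripper open.
Joint ranges: [-169.35, 169.35], [-19.33, 120.38], [-80.79, 83.38], [13.8, 139.57], [-78.32, 258.32], [9.67, 109.79], [-169.56, 169.56]. Speed limits (degrees/s): [136.94, 136.94, 180, 180, 180, 180, 180].

INTERFACE

Orientations are given as [roll, pitch, yaw] about the fixed x, y, z axes, in that order (R = Rz(yaw) Ry(pitch) Rx(roll)).
In Python, from workcell import readout, cams, r gives the robot as it stands. The module is installed in compiled form; this text tells all that it offers.
- The arm moves only by the tool send_rows, never from a script. Its argument "increments" is a list of rows, each an object of numbers: "tx", "ty", "tz": the shift along the tool's x, y, z in m; "rx", "ry", "rz": the turn, a rotation vector about the tool's x, y, z in degrees; "gripper": the closure in counts, from 0 (fully open) to 255 (shut). In form: [{"tx": .., "ty": .., "tz": .., "rx": .., "ry": .., "rz": .., "gripper": ..}, ...]. A call has 1 to 20 rows; each row shifts and turns the commanded pose from where the row before left it, along the tool's axes as they then stand; what a row does not reach is not made up. A row lasts 1/8 s, in which the tool goes at most 62.5 mm and 10.7 degrees, less where a joint would pass 70% of its speed; a pose out of reach is approached as far as the arm can. A call with a gripper value outside its range is refused whole. The fingers move at their own pace and stop on an object; "grip_force" is the grip in N (left out, the last holds). Time passes only in rows, so rows that do not move let the fingers close. It gives the time, the measured TCP pose, the force, the opening and the grip force at its end, in the units of the state.
- readout.read_state(): the state, without advancing time (a new reading comes with each control period).
- cams.grab_frame(name): name is "side" or "top"; returns (picture, depth): 420x560x3 uint8, red, green, blue; 420x560 float32, m along the optical axis (not along the pixel's ray), 0 where there is no reading.
- cams.camera_info(name): a dict with "intrinsics" (3x3 intrinsics, pixels), "dist" ([k1, k2, p1, p2, k3] as OpenCV has them; the pictures are not rectified), "R" (3x3) and "t" (3): a world point X has camera coordinates R X + t. Camera axes: x right, y down, z forward; pixel columns grow to the right and rows downward; lengths in m; the calibration is good to about 2 mm. A picture is of the moment at which its call begins. camera_info takes no time and is no camera call.
- r.finish_job(): hands the job in; it is judged then, once.
The state is a dict: "time": time; "joint_pos": joint angles; "qd": joint speeds; "tau": joint torques, N m; "eef_pos": TCP position; "orientation": TCP orientation; "contact_force": force on the tool from outside, world axes, zero at the start; "wrist_torque": the same for the moment, N m; "width": opening from 0.0 (shut) to 1.0 (fully open); "finger_force": force on a finger pad.
Only numpy, scipy, OpenCV 4.12 (cv2) and the standard library are available. Lean on these libraries where they do the work, as an engineer would, in place of code of your own. Each camera call takes 0.05 s, during which the arm holds its last target. There are 200 camera calls.

## Working session

There is one attempt and no reset: what is moved stays moved. The work goes in short steps, Python scripts to look and compute and a tool call to move; the robot and the scene stay as the last step left them, time stands still between calls to the robot, and variables do not carry over. Pictures are saved under pics/ and viewed, at most 10 in all, crops included, and the job is handed in when it is done.

Besides the shell and the picture viewer there is one more tool, called after "Emit:" as name(argument=value, ...), one argument or row to a line, values as JSON. send_rows: Moves the arm, as the interface text tells. Its arguments: {"type":"object","properties":{"increments":{"type":"array"},"grip_force":{"type":"number"}},"required":["increments"]}

```bash
mkdir -p pics
cat > h.py <<'E'
import numpy as np, cv2
from workcell import readout, cams, r
def grab(n,f=None):
    p,d=cams.grab_frame(n); c=cams.camera_info(n)
    if f: cv2.imwrite(f,cv2.cvtColor(p,cv2.COLOR_RGB2BGR)); np.savez(f[:-3]+'npz',p=p,d=d)
    return p,d,c
def rays(c,uv):
    K=np.array(c['intrinsics'],float);D=np.array(c['dist'],float)
    n=cv2.undistortPoints(np.array(uv,float).reshape(-1,1,2),K,D).reshape(-1,2)
    R=np.array(c['R']);t=np.array(c['t']).ravel()
    return -R.T@t, np.c_[n,np.ones(len(n))]@R
def onplane(c,uv,z):
    o,d=rays(c,uv); return o+d*((z-o[2])/d[:,2])[:,None]
def depthpts(c,uv,dep):
    o,d=rays(c,uv); return o+d*np.asarray(dep)[:,None]
E
python3 - <<'E'
from h import *
for n in('top','side'):
    p,d,c=grab(n,f'pics/{n}0.png'); R=np.array(c['R']); print(n,-R.T@np.array(c['t']).ravel(),R[2])
s=readout.read_state();print({k:np.round(v,4) for k,v in s.items()}, r.hold_point_z)
E
```

```text
top [0.38726127 0.11649687 0.97457385] [ 0.01849463 -0.03518436 -0.99920969]
side [ 0.09535061 -0.82462611  1.00327462] [ 0.2367361   0.68988939 -0.68411158]
{'time': np.float64(0.1), 'joint_pos': array([-70.7657,  27.3693,   1.2791,  89.1693,  -0.6595,  63.5575,
        -4.7591]), 'qd': array([-0.0149,  0.0213, -0.0479, -0.1429,  0.026 , -0.0098,  0.0541]), 'tau': array([ 4.30000e-03, -5.84096e+01,  1.54010e+00, -2.73316e+01,
       -5.42000e-02,  1.32000e-02,  0.00000e+00]), 'eef_pos': array([0.2897, 0.6094, 0.4038]), 'orientation': array([-1.799115e+02,  5.300000e-03,  1.545762e+02]), 'contact_force': array([ 0.1107,  0.6473, -0.1792]), 'wrist_torque': array([ 0.0219, -0.0104, -0.0079]), 'finger_force': np.float64(0.0), 'width': np.float64(0.9986)} 0.1633
```

View pics/top0.png

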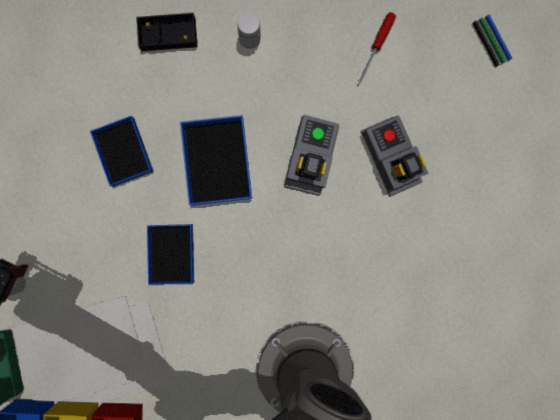

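View pics/side0.png

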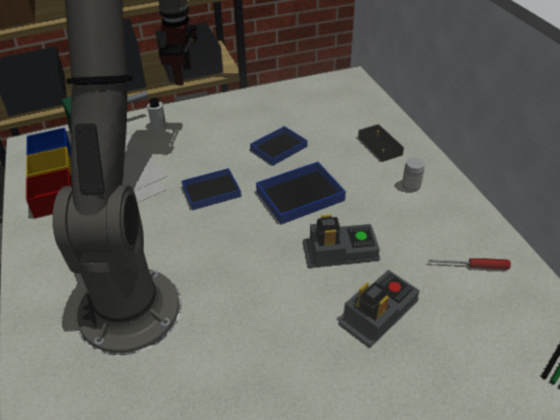

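The top view shows the green lamp at about (318,133) with its pack below it at (312,165). The red lamp is at (390,135), and the largest tray is centred near (216,160). In the side view the green charger is at (342,243). Next I'll measure positions.

Run:
```python
from h import *
def load(n):
    z=np.load(f'pics/{n}0.npz');return z['p'],z['d'],cams.camera_info(n)
def cloud(n):
    p,d,c=load(n); H,W=d.shape; vv,uu=np.mgrid[:H,:W]
    P=depthpts(c,np.c_[uu.ravel(),vv.ravel()],d.ravel()).reshape(H,W,3); P[d==0]=np.nan
    return p,d,c,P
def rect(uvs,c,z,name):
    X=onplane(c,uvs,z); q=cv2.minAreaRect(X[:,:2].astype(np.float32)*1000); print(name,np.round(q[0],1),np.round(q[1],1),round(q[2],1)); return X
for n in('top','side'):
    p,d,c,P=cloud(n); hsv=cv2.cvtColor(p,cv2.COLOR_RGB2HSV); h,s,v=cv2.split(hsv)
    for nm,m in(('green',(h>45)&(h<75)&(s>150)&(v>120)),('red',((h<5)|(h>174))&(s>150)&(v>120)),('yellow',(h>15)&(h<32)&(s>120)&(v>60)),('blue',(h>108)&(h<125)&(s>120))):
        k,l,st,ce=cv2.connectedComponentsWithStats(m.astype(np.uint8))
        for i in range(1,k):
            if st[i,4]<25: continue
            Q=P[l==i]; z=np.nanmedian(Q[:,2])
            if nm in('green','red'):
                print(n,nm,ce[i].round(1),st[i,4],'z',z.round(4),onplane(c,[ce[i]],.044).round(4))
            elif nm=='yellow': print(n,nm,ce[i].round(1),st[i,4],'med',np.nanmedian(Q,0).round(4),'zmax',np.nanpercentile(Q[:,2],[10,90]).round(3))
            elif st[i,4]>150:
                cnt=max(cv2.findContours((l==i).astype(np.uint8),0,2)[0],key=cv2.contourArea).reshape(-1,2)
                rect(cnt,c,.035 if n=='top' else .02,n+' blue '+str(ce[i].round()))
    # height regions
    if n=='top':
        for nm,(a,b) in{'green':(280,345),'red':(355,432)}.items():
            Q=P[105:205,a:b].reshape(-1,3); 
            for lo,hi in((.1,.115),(.05,.066),(.036,.05),(.03,.2)):
                S=Q[(Q[:,2]>lo)&(Q[:,2]<hi)]; q=cv2.minAreaRect(S[:,:2].astype(np.float32)*1000)
                print(nm,lo,len(S),S.mean(0).round(4),np.round(q[0],1),np.round(q[1],1),round(q[2],1))
p=cv2.imread('pics/top0.png')[100:210,275:440]; cv2.imwrite('pics/crop0.png',cv2.resize(p,None,fx=4.5,fy=4.5,interpolation=cv2.INTER_CUBIC))
```

```text
top green [317.8 133.1] 98 z 0.0511 [[ 0.5791 -0.0131  0.044 ]]
top red [382.3  33.5] 52 z 0.0259 [[ 0.8297 -0.1671  0.044 ]]
top red [389.1 135. ] 96 z 0.0513 [[ 0.5804 -0.1858  0.044 ]]
top yellow [421.2 160.2] 40 med [ 0.5141 -0.243   0.1001] zmax [0.092 0.106]
top yellow [299.9 162.5] 56 med [0.5015 0.0333 0.101 ] zmax [0.046 0.105]
top yellow [322.6 168.3] 52 med [ 0.4895 -0.0182  0.1015] zmax [0.076 0.105]
top yellow [399.2 169.8] 84 med [ 0.4906 -0.1939  0.0967] zmax [0.069 0.105]
top yellow [ 70.8 410.9] 788 med [-0.0913  0.5617  0.0398] zmax [0.006 0.068]
top blue [498.  37.] [ 843.7 -470. ] [123.5  11.9] 28.6
top blue [120. 150.] [526.  453.4] [142.8 107.8] 22.2
top blue [212. 156.] [509.9 228.1] [199.7 148.3] 7.8
top blue [168. 256.] [283.7 330.3] [139.3 106.6] 2.7
top blue [ 25. 410.] [-98.9 671.6] [ 49.6 134.6] 3.1
green 0.1 419 [0.4953 0.0069 0.1067] [495.7   6.7] [58.3 49.9] 75.8
green 0.05 718 [0.5031 0.0066 0.0588] [528.  -1.] [ 92.3 138.8] 77.2
green 0.036 1301 [ 0.5684 -0.0089  0.045 ] [538.1  -3.5] [ 92.6 159.2] 77.3
green 0.03 2565 [ 0.5344 -0.0008  0.0604] [538.
[... 284 characters left out ...]
606] [ 541.9 -200.8] [157.8  95.2] 24.6
side green [360.7 235.2] 57 z 0.0515 [[ 0.5821 -0.0072  0.044 ]]
side red [394.3 286.4] 72 z 0.0516 [[ 0.583  -0.1805  0.044 ]]
side yellow [ 47.4 161.5] 924 med [-0.1526  0.6065  0.0469] zmax [0.015 0.069]
side yellow [329.7 236.5] 138 med [ 0.49   -0.0219  0.0865] zmax [0.066 0.104]
side yellow [363.4 287.9] 47 med [ 0.4904 -0.1981  0.1018] zmax [0.093 0.105]
side yellow [381.9 305.7] 94 med [ 0.5112 -0.2473  0.0918] zmax [0.063 0.105]
side blue [ 47. 141.] [-153.8  720.1] [135.  159.7] 0.5
side blue [278. 147.] [528.1 452.3] [152.4 123.6] 21.4
side blue [300. 193.] [514.3 228.5] [211.  177.7] 7.3
side blue [210. 189.] [283.5 327.8] [141.6 125.3] 2.8
```

View pics/crop0.png

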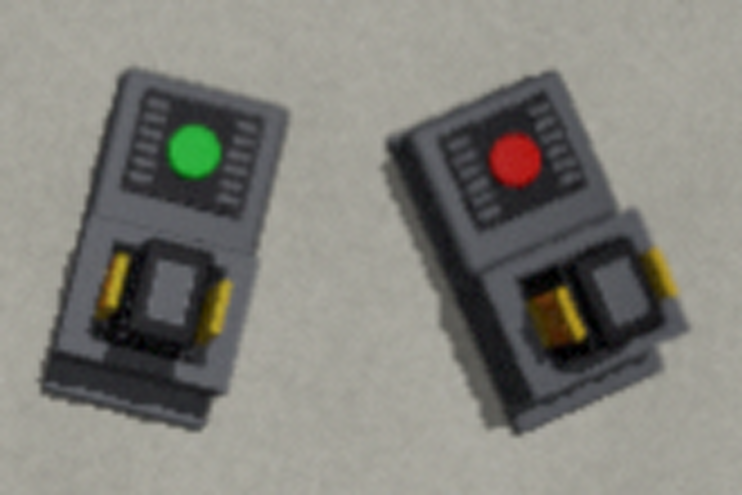

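The crop shows the green pack upright in its socket, with its tabs at crop pixels (115,285) and (215,305). The measurements agree on a centre of about (0.4955, 0.007) and a yaw of about -13°. The tray is at (0.510, 0.228), yaw about 7.8°. I'm moving above the pack now.

Emit:
send_rows(
  increments=[
    {"tx": -0.0278,"ty": -0.0285,"gripper": 0},
    {"tx": -0.0278,"ty": -0.0285},
    {"tx": -0.0278,"ty": -0.0285},
    {"tx": -0.0278,"ty": -0.0285},
    {"tx": -0.0278,"ty": -0.0285},
    {"tx": -0.0278,"ty": -0.0285},
    {"tx": -0.0278,"ty": -0.0285},
    {"tx": -0.0278,"ty": -0.0285},
    {"tx": -0.0278,"ty": -0.0285},
    {"tx": -0.0278,"ty": -0.0285},
    {"tx": -0.0278,"ty": -0.0285},
    {"tx": -0.0278,"ty": -0.0285},
    {"tx": -0.0278,"ty": -0.0285},
    {"tx": -0.0278,"ty": -0.0285},
    {"tx": -0.0278,"ty": -0.0285},
    {"tx": -0.0278,"ty": -0.0285},
    {"rz": -4.1},
    {"rz": -4.1},
    {"rz": -4.2},
    {"rz": 0},
  ],
  grip_force=22,
)

```text
$.increments[0]: bad value
```

Emit:
send_rows(
  increments=[
    {"tx": -0.0278,"ty": -0.0285,"tz": 0,"rx": 0,"ry": 0,"rz": 0,"gripper": 0},
    {"tx": -0.0278,"ty": -0.0285,"tz": 0,"rx": 0,"ry": 0,"rz": 0,"gripper": 0},
    {"tx": -0.0278,"ty": -0.0285,"tz": 0,"rx": 0,"ry": 0,"rz": 0,"gripper": 0},
    {"tx": -0.0278,"ty": -0.0285,"tz": 0,"rx": 0,"ry": 0,"rz": 0,"gripper": 0},
  ],
  grip_force=22,
)

```text
time: 0.6
eef_pos: [0.3416, 0.4575, 0.4043]
orientation: [-180.0, -0.0, 154.6]
contact_force: [0.4, -0.1, 0.1]
width: 0.997
finger_force: 0.0
```

Emit:
send_rows(
  increments=[
    {"tx": -0.0278,"ty": -0.0285,"tz": 0,"rx": 0,"ry": 0,"rz": 0,"gripper": 0},
    {"tx": -0.0278,"ty": -0.0285,"tz": 0,"rx": 0,"ry": 0,"rz": 0,"gripper": 0},
    {"tx": -0.0278,"ty": -0.0285,"tz": 0,"rx": 0,"ry": 0,"rz": 0,"gripper": 0},
    {"tx": -0.0278,"ty": -0.0285,"tz": 0,"rx": 0,"ry": 0,"rz": 0,"gripper": 0},
    {"tx": -0.0278,"ty": -0.0285,"tz": 0,"rx": 0,"ry": 0,"rz": 0,"gripper": 0},
    {"tx": -0.0278,"ty": -0.0285,"tz": 0,"rx": 0,"ry": 0,"rz": 0,"gripper": 0},
    {"tx": -0.0278,"ty": -0.0285,"tz": 0,"rx": 0,"ry": 0,"rz": 0,"gripper": 0},
    {"tx": -0.0278,"ty": -0.0285,"tz": 0,"rx": 0,"ry": 0,"rz": 0,"gripper": 0},
    {"tx": -0.0278,"ty": -0.0285,"tz": 0,"rx": 0,"ry": 0,"rz": 0,"gripper": 0},
    {"tx": -0.0278,"ty": -0.0285,"tz": 0,"rx": 0,"ry": 0,"rz": 0,"gripper": 0},
    {"tx": -0.0278,"ty": -0.0285,"tz": 0,"rx": 0,"ry": 0,"rz": 0,"gripper": 0},
    {"tx": -0.0278,"ty": -0.0285,"tz": 0,"rx": 0,"ry": 0,"rz": 0,"gripper": 0},
    {"tx": 0,"ty": 0,"tz": 0,"rx": 0,"ry": 0,"rz": -4.1,"gripper": 0},
    {"tx": 0,"ty": 0,"tz": 0,"rx": 0,"ry": 0,"rz": -4.1,"gripper": 0},
    {"tx": 0,"ty": 0,"tz": 0,"rx": 0,"ry": 0,"rz": -4.2,"gripper": 0},
    {"tx": 0,"ty": 0,"tz": 0,"rx": 0,"ry": 0,"rz": 0,"gripper": 0},
    {"tx": 0,"ty": 0,"tz": 0,"rx": 0,"ry": 0,"rz": 0,"gripper": 0},
  ],
)

```text
time: 2.72
eef_pos: [0.4956, 0.0068, 0.4045]
orientation: [-180.0, -0.0, 166.9]
contact_force: [0.0, 0.3, 0.4]
width: 1.003
finger_force: 0.0
```

Emit:
send_rows(
  increments=[
    {"tx": 0,"ty": 0,"tz": 0.03,"rx": 0,"ry": 0,"rz": 0,"gripper": 0},
    {"tx": 0,"ty": 0,"tz": 0.03,"rx": 0,"ry": 0,"rz": 0,"gripper": 0},
    {"tx": 0,"ty": 0,"tz": 0.03,"rx": 0,"ry": 0,"rz": 0,"gripper": 0},
    {"tx": 0,"ty": 0,"tz": 0.01,"rx": 0,"ry": 0,"rz": 0,"gripper": 0},
    {"tx": 0,"ty": 0,"tz": 0,"rx": 0,"ry": 0,"rz": 0,"gripper": 0},
    {"tx": 0,"ty": 0,"tz": 0,"rx": 0,"ry": 0,"rz": 0,"gripper": 0},
  ],
)

```text
time: 3.48
eef_pos: [0.4963, 0.0068, 0.3057]
orientation: [180.0, 0.1, 167.0]
contact_force: [-0.0, -0.2, -0.1]
width: 0.996
finger_force: 0.0
```

Run:
```python
from h import *
p,d,c=grab('side','pics/side1.png')
q=cv2.imread('pics/side1.png')[130:290,250:420]; cv2.imwrite('pics/crop1.png',cv2.resize(q,None,fx=3.7,fy=3.7,interpolation=cv2.INTER_CUBIC))
```

```text
(no output)
```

View pics/crop1.png

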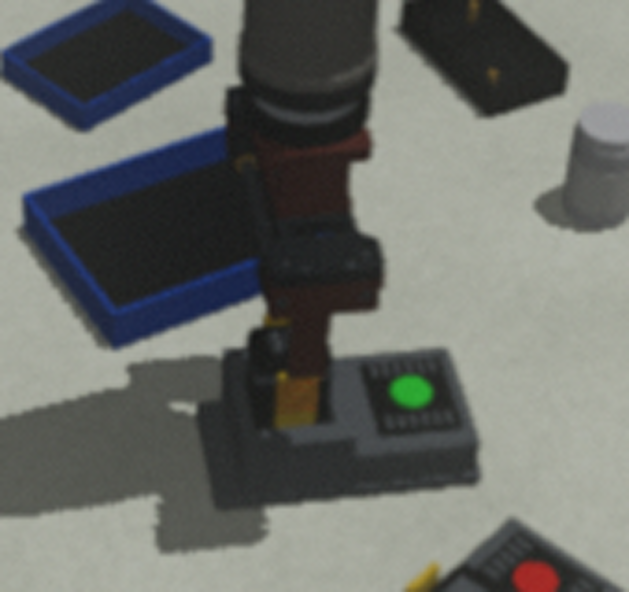

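The crop shows the near finger at about (305,340), in line with and just above the near tab at (297,400). The opening spans the pack, so I'm descending and pinching.

Emit:
send_rows(
  increments=[
    {"tx": 0,"ty": 0,"tz": 0.015,"rx": 0,"ry": 0,"rz": 0,"gripper": 0},
    {"tx": 0,"ty": 0,"tz": 0.015,"rx": 0,"ry": 0,"rz": 0,"gripper": 0},
    {"tx": 0,"ty": 0,"tz": 0.015,"rx": 0,"ry": 0,"rz": 0,"gripper": 0},
    {"tx": 0,"ty": 0,"tz": 0.01,"rx": 0,"ry": 0,"rz": 0,"gripper": 0},
    {"tx": 0,"ty": 0,"tz": 0,"rx": 0,"ry": 0,"rz": 0,"gripper": 0},
    {"tx": 0,"ty": 0,"tz": 0,"rx": 0,"ry": 0,"rz": 0,"gripper": 0},
  ],
)

```text
time: 4.28
eef_pos: [0.4959, 0.0068, 0.2498]
orientation: [180.0, 0.0, 167.0]
contact_force: [-0.1, -0.4, 0.1]
width: 1.002
finger_force: 0.0
```

Emit:
send_rows(
  increments=[
    {"tx": 0,"ty": 0,"tz": 0,"rx": 0,"ry": 0,"rz": 0,"gripper": 255},
    {"tx": 0,"ty": 0,"tz": 0,"rx": 0,"ry": 0,"rz": 0,"gripper": 255},
    {"tx": 0,"ty": 0,"tz": 0,"rx": 0,"ry": 0,"rz": 0,"gripper": 255},
    {"tx": 0,"ty": 0,"tz": 0,"rx": 0,"ry": 0,"rz": 0,"gripper": 255},
    {"tx": 0,"ty": 0,"tz": 0,"rx": 0,"ry": 0,"rz": 0,"gripper": 255},
    {"tx": 0,"ty": 0,"tz": 0,"rx": 0,"ry": 0,"rz": 0,"gripper": 255},
    {"tx": 0,"ty": 0,"tz": 0,"rx": 0,"ry": 0,"rz": 0,"gripper": 255},
    {"tx": 0,"ty": 0,"tz": 0,"rx": 0,"ry": 0,"rz": 0,"gripper": 255},
  ],
  grip_force=22,
)

```text
time: 5.28
eef_pos: [0.4958, 0.0065, 0.2501]
orientation: [180.0, 0.0, 166.9]
contact_force: [-2.9, -1.2, 6.6]
width: 0.495
finger_force: 22.0
```

Emit:
send_rows(
  increments=[
    {"tx": 0,"ty": 0,"tz": 0,"rx": 0,"ry": 0,"rz": 0,"gripper": 255},
    {"tx": 0,"ty": 0,"tz": 0,"rx": 0,"ry": 0,"rz": 0,"gripper": 255},
    {"tx": 0,"ty": 0,"tz": -0.004,"rx": 0,"ry": 0,"rz": 0,"gripper": 255},
    {"tx": 0,"ty": 0,"tz": 0,"rx": 0,"ry": 0,"rz": 0,"gripper": 255},
    {"tx": 0,"ty": 0,"tz": 0,"rx": 0,"ry": 0,"rz": 0,"gripper": 255},
  ],
)

```text
time: 5.9
eef_pos: [0.4956, 0.0069, 0.2535]
orientation: [-180.0, -0.0, 167.0]
contact_force: [-0.6, -0.7, -2.3]
width: 0.499
finger_force: 22.0
```

Run:
```python
from h import *
p,d,c=grab('side','pics/side2.png')
q=cv2.imread('pics/side2.png')[180:290,280:400]; cv2.imwrite('pics/crop2.png',cv2.resize(q,None,fx=5,fy=5,interpolation=cv2.INTER_CUBIC))
s=readout.read_state();print({k:np.round(s[k],3) for k in('contact_force','wrist_torque','width','finger_force')})
```

```text
{'contact_force': array([ 0.046, -0.049, -2.234]), 'wrist_torque': array([ 0.026, -0.023,  0.046]), 'width': np.float64(0.494), 'finger_force': np.float64(21.976)}
```

View pics/crop2.png

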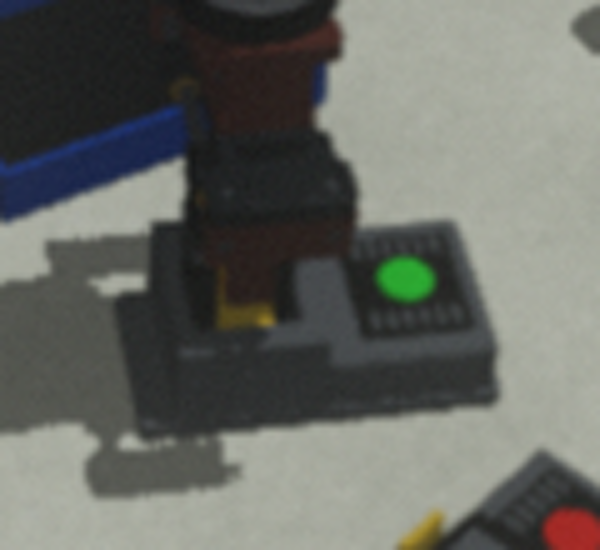

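The near finger covers the yellow tab at about (245,310). The wrist carries -2.2 N, which is the pack's weight, so it has unclipped. I'm lifting it straight up.

Emit:
send_rows(
  increments=[
    {"tx": 0,"ty": 0,"tz": -0.01,"rx": 0,"ry": 0,"rz": 0,"gripper": 255},
    {"tx": 0,"ty": 0,"tz": -0.01,"rx": 0,"ry": 0,"rz": 0,"gripper": 255},
    {"tx": 0,"ty": 0,"tz": -0.015,"rx": 0,"ry": 0,"rz": 0,"gripper": 255},
    {"tx": 0,"ty": 0,"tz": -0.015,"rx": 0,"ry": 0,"rz": 0,"gripper": 255},
    {"tx": 0,"ty": 0,"tz": -0.02,"rx": 0,"ry": 0,"rz": 0,"gripper": 255},
    {"tx": 0,"ty": 0,"tz": -0.02,"rx": 0,"ry": 0,"rz": 0,"gripper": 255},
    {"tx": 0,"ty": 0,"tz": 0,"rx": 0,"ry": 0,"rz": 0,"gripper": 255},
    {"tx": 0,"ty": 0,"tz": 0,"rx": 0,"ry": 0,"rz": 0,"gripper": 255},
  ],
)

```text
time: 6.95
eef_pos: [0.4955, 0.0069, 0.3435]
orientation: [180.0, -0.0, 167.0]
contact_force: [0.3, 0.1, -3.3]
width: 0.499
finger_force: 22.0
```

Run:
```python
from h import *
p,d,c=grab('side','pics/side3.png')
q=cv2.imread('pics/side3.png')[140:300,250:420]; cv2.imwrite('pics/crop3.png',cv2.resize(q,None,fx=3.5,fy=3.5,interpolation=cv2.INTER_CUBIC))
```

```text
(no output)
```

View pics/crop3.png

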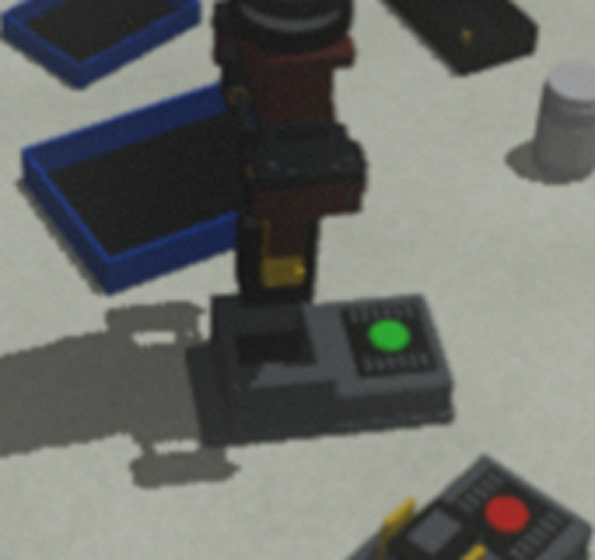

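The pack is out and hanging upright at about (275,240), the socket is empty, and the red pack hasn't moved. I'm carrying it over the tray and down to about 10 mm above the floor.

Emit:
send_rows(
  increments=[
    {"tx": 0.0045,"ty": 0.0273,"tz": 0,"rx": 0,"ry": 0,"rz": 0,"gripper": 255},
    {"tx": 0.0045,"ty": 0.0273,"tz": 0,"rx": 0,"ry": 0,"rz": 0,"gripper": 255},
    {"tx": 0.0045,"ty": 0.0273,"tz": 0,"rx": 0,"ry": 0,"rz": 0,"gripper": 255},
    {"tx": 0.0045,"ty": 0.0273,"tz": 0,"rx": 0,"ry": 0,"rz": 0,"gripper": 255},
    {"tx": 0.0045,"ty": 0.0273,"tz": 0,"rx": 0,"ry": 0,"rz": 0,"gripper": 255},
    {"tx": 0.0045,"ty": 0.0273,"tz": 0,"rx": 0,"ry": 0,"rz": 0,"gripper": 255},
    {"tx": 0.0045,"ty": 0.0273,"tz": 0,"rx": 0,"ry": 0,"rz": 0,"gripper": 255},
    {"tx": 0.0045,"ty": 0.0273,"tz": 0,"rx": 0,"ry": 0,"rz": 0,"gripper": 255},
    {"tx": 0,"ty": 0,"tz": 0,"rx": 0,"ry": 0,"rz": 0,"gripper": 255},
    {"tx": 0,"ty": 0,"tz": 0,"rx": 0,"ry": 0,"rz": 0,"gripper": 255},
    {"tx": 0,"ty": 0,"tz": 0.02,"rx": 0,"ry": 0,"rz": 0,"gripper": 255},
    {"tx": 0,"ty": 0,"tz": 0.02,"rx": 0,"ry": 0,"rz": 0,"gripper": 255},
    {"tx": 0,"ty": 0,"tz": 0.02,"rx": 0,"ry": 0,"rz": 0,"gripper": 255},
    {"tx": 0,"ty": 0,"tz": 0.02,"rx": 0,"ry": 0,"rz": 0,"gripper": 255},
    {"tx": 0,"ty": 0,"tz": 0.01,"rx": 0,"ry": 0,"rz": 0,"gripper": 255},
    {"tx": 0,"ty": 0,"tz": 0,"rx": 0,"ry": 0,"rz": 0,"gripper": 255},
    {"tx": 0,"ty": 0,"tz": 0,"rx": 0,"ry": 0,"rz": 0,"gripper": 255},
  ],
)

```text
time: 9.12
eef_pos: [0.5103, 0.2275, 0.2543]
orientation: [180.0, 0.0, 166.9]
contact_force: [0.0, 0.2, -0.8]
width: 0.494
finger_force: 22.0
```

Run:
```python
from h import *
p,d,c=grab('side','pics/side4.png')
q=cv2.imread('pics/side4.png')[100:260,220:390]; cv2.imwrite('pics/crop4.png',cv2.resize(q,None,fx=3.5,fy=3.5,interpolation=cv2.INTER_CUBIC))
```

```text
(no output)
```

View pics/crop4.png

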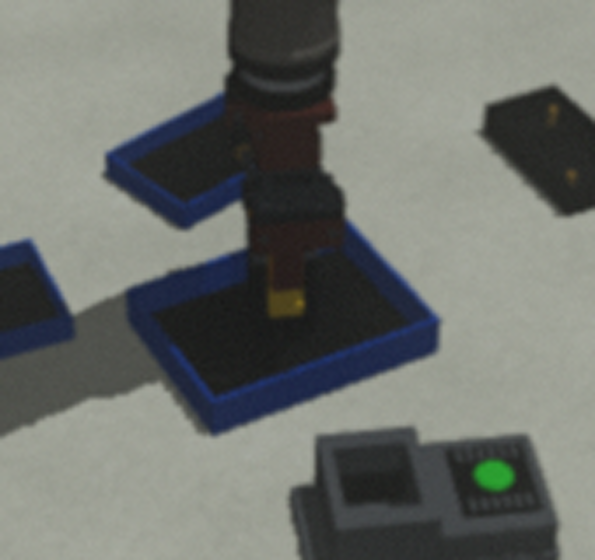

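The pack hangs upright over the middle of the large tray, with its tab at about (287,300). I'm lowering it gently and watching the force.

Emit:
send_rows(
  increments=[
    {"tx": 0,"ty": 0,"tz": 0.003,"rx": 0,"ry": 0,"rz": 0,"gripper": 255},
    {"tx": 0,"ty": 0,"tz": 0.003,"rx": 0,"ry": 0,"rz": 0,"gripper": 255},
    {"tx": 0,"ty": 0,"tz": 0.003,"rx": 0,"ry": 0,"rz": 0,"gripper": 255},
    {"tx": 0,"ty": 0,"tz": 0,"rx": 0,"ry": 0,"rz": 0,"gripper": 255},
    {"tx": 0,"ty": 0,"tz": 0,"rx": 0,"ry": 0,"rz": 0,"gripper": 255},
  ],
)

```text
time: 9.8
eef_pos: [0.5099, 0.2277, 0.2446]
orientation: [-180.0, 0.0, 167.0]
contact_force: [0.7, 0.2, -2.2]
width: 0.494
finger_force: 22.0
```

Emit:
send_rows(
  increments=[
    {"tx": 0,"ty": 0,"tz": 0.001,"rx": 0,"ry": 0,"rz": 0,"gripper": 255},
    {"tx": 0,"ty": 0,"tz": 0.001,"rx": 0,"ry": 0,"rz": 0,"gripper": 255},
    {"tx": 0,"ty": 0,"tz": 0,"rx": 0,"ry": 0,"rz": 0,"gripper": 255},
    {"tx": 0,"ty": 0,"tz": 0,"rx": 0,"ry": 0,"rz": 0,"gripper": 255},
  ],
)

```text
time: 10.3
eef_pos: [0.5099, 0.2277, 0.2427]
orientation: [180.0, -0.0, 167.0]
contact_force: [-0.3, -0.3, -2.5]
width: 0.496
finger_force: 22.0
```

Emit:
send_rows(
  increments=[
    {"tx": 0,"ty": 0,"tz": 0.001,"rx": 0,"ry": 0,"rz": 0,"gripper": 255},
    {"tx": 0,"ty": 0,"tz": 0,"rx": 0,"ry": 0,"rz": 0,"gripper": 255},
    {"tx": 0,"ty": 0,"tz": 0,"rx": 0,"ry": 0,"rz": 0,"gripper": 255},
  ],
)

```text
time: 10.68
eef_pos: [0.51, 0.2277, 0.2421]
orientation: [180.0, 0.0, 167.0]
contact_force: [-1.1, -1.7, 6.1]
width: 0.496
finger_force: 22.0
```

It has touched down at +6 N. I'm opening the fingers, then rising clear.

Emit:
send_rows(
  increments=[
    {"tx": 0,"ty": 0,"tz": 0,"rx": 0,"ry": 0,"rz": 0,"gripper": 110},
    {"tx": 0,"ty": 0,"tz": 0,"rx": 0,"ry": 0,"rz": 0,"gripper": 80},
    {"tx": 0,"ty": 0,"tz": 0,"rx": 0,"ry": 0,"rz": 0,"gripper": 40},
    {"tx": 0,"ty": 0,"tz": 0,"rx": 0,"ry": 0,"rz": 0,"gripper": 0},
    {"tx": 0,"ty": 0,"tz": 0,"rx": 0,"ry": 0,"rz": 0,"gripper": 0},
    {"tx": 0,"ty": 0,"tz": 0,"rx": 0,"ry": 0,"rz": 0,"gripper": 0},
    {"tx": 0,"ty": 0,"tz": 0,"rx": 0,"ry": 0,"rz": 0,"gripper": 0},
    {"tx": 0,"ty": 0,"tz": 0,"rx": 0,"ry": 0,"rz": 0,"gripper": 0},
  ],
)

```text
time: 11.68
eef_pos: [0.5099, 0.2277, 0.2417]
orientation: [180.0, 0.0, 167.0]
contact_force: [-0.2, -0.1, 0.1]
width: 0.999
finger_force: 0.0
```

Emit:
send_rows(
  increments=[
    {"tx": 0,"ty": 0,"tz": -0.01,"rx": 0,"ry": 0,"rz": 0,"gripper": 0},
    {"tx": 0,"ty": 0,"tz": -0.02,"rx": 0,"ry": 0,"rz": 0,"gripper": 0},
    {"tx": 0,"ty": 0,"tz": -0.03,"rx": 0,"ry": 0,"rz": 0,"gripper": 0},
    {"tx": 0,"ty": 0,"tz": -0.03,"rx": 0,"ry": 0,"rz": 0,"gripper": 0},
    {"tx": 0,"ty": 0,"tz": -0.03,"rx": 0,"ry": 0,"rz": 0,"gripper": 0},
    {"tx": 0,"ty": 0,"tz": 0,"rx": 0,"ry": 0,"rz": 0,"gripper": 0},
    {"tx": 0,"ty": 0,"tz": 0,"rx": 0,"ry": 0,"rz": 0,"gripper": 0},
  ],
)

```text
time: 12.55
eef_pos: [0.5096, 0.2276, 0.3614]
orientation: [-180.0, -0.0, 167.0]
contact_force: [-0.1, 0.1, 0.5]
width: 0.999
finger_force: 0.0
```

Run:
```python
from h import *
p,d,c=grab('side','pics/side5.png')
q=cv2.imread('pics/side5.png')[100:340,220:430]; cv2.imwrite('pics/crop5.png',cv2.resize(q,None,fx=2.5,fy=2.5,interpolation=cv2.INTER_CUBIC))
```

```text
(no output)
```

View pics/crop5.png

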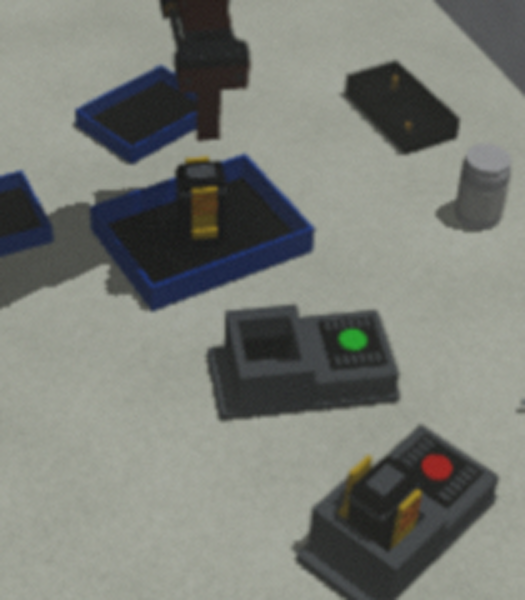

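The pack stands upright mid-tray at about (202,205), the gripper is clear above it, and the red pack at (385,490) is still clipped in. Handing in.

```bash
python3 -c "
from workcell import r
print(r.finish_job())"
```

```text
the job is handed in; nothing more can be done
None
```

I moved the green-lamp pack into the large blue tray, set it down upright before letting go, and handed the job in at about 12.6 s; the red-lamp pack was still clipped in, and no verdict came back.

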